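Display a finished notebook on the sloped easel

TASK

Lift the red notebook out of the stock box and set it on the wooden display easel: standing upright on the ledge behind the front lip, leaning back flat against the sloped backrest, squarely centred, with its labelled front cover facing out. Set it down rather than letting it drop. Leave the navy and green notebooks standing in their bays, and do not disturb the glue jar or the brush.

Things in the scene. Friction and masses are not known exactly. Their poses are not given: they have to be found in the camera images.
- book_red: Red hard-cover notebook, loose, rigid, about 250 g: 28 mm thick (x), 105 wide (y), 135 tall (z). Origin: centre of its underside; +x points out of the labelled front cover, +z to its top edge. Stands upright in one of the stock box's three bays, its top 53 above the rim; three notebooks, in any order, one per bay, all fronts roughly along the box's +x (away from the robot).
- red_label (a point): Centre of the cream label on the red notebook's front cover: 14 in front of (its +x) and 89 mm above its origin.
- book_navy: Navy notebook, loose, 28 x 105 x 130 mm tall, origin and axes as the red one. Stays in its bay.
- book_green: Green notebook, loose, 28 x 105 x 125 mm tall, origin and axes as the red one. Stays in its bay.
- stock_box: Fixed open cardboard-brown box, outside 246 (x) by 130 (y) by 88 mm tall, walls and floor 6 thick; two dividers as high as the rim make three bays in a row along x, 80 apart, each about 74 by 118 inside. Origin: centre of its underside, on the table.
- easel: Fixed wooden display easel (brown foot, pale rest), does not move: foot board 160 (x) by 110 (y) by 14 mm. Origin: centre of its underside, on the table. Its front (open side, with the lip) faces its +x, roughly away from the robot; a thing on it leans back towards its -x.
- easel_rest: Easel's pale wood ledge and backrest. Origin: middle of the corner where they meet, 65 mm above the table. +z runs up the backrest face, leaning back 22 degrees from vertical; +x out of that face, y along the ledge. Ledge surface z = 0, 90 wide, 38 deep to a lip 8 high and 8 thick (mm). Backrest face x = 0, 70 wide, 78 high: a notebook stands out above it, leaving fingers room behind its top.
- glue_jar: White jar with orange cap, loose, 66 diameter, 75 mm tall, standing on the table; origin at the centre of its underside. Stays there.
- glue_brush: Glue brush, loose, 160 mm long along its x, lying on the table between box and easel. Stays there.

How it is judged:
By the outcome, as a careful person would: the job done as asked, in the order asked, and still so for the second after the job is handed in, with the robot touching nothing.
It also fails if it takes over 45 s, if anything falls off the work surface, if the arm or the gripper's body presses on something with over 40 N, if the wrist force passes 120 N, or if a joint passes its speed limit or range.

ROBOT

A 6-joint arm with a two-finger parallel gripper is mounted at the origin on the work surface. World frame = base frame: x ahead of the robot, y to its left, z up, the work surface at z = 0. Lengths are in m, angles in degrees, forces in N, time in s.
With the tool pointing down it reaches from about 0.25 to 0.725 m from the base axis. Payload 9.7 kg.
Tool frame: the origin (TCP) lies midway between the tips of the shut fingers; the grasp point (between the pads) lies 19 mm behind it; z points along the fingers, y is the line along which they close (so a half turn about z gives the same grasp; the last joint's range is limited). The gripper opens to 85 mm and grips with 20 to 120 N. Pads are 22 mm wide; open, the fingers measure 114 mm over their backs; the gripper's body (76 mm by 85 mm) begins 54 mm behind the grasp point. The pads swing forward as they close: fully open they stand 13 mm farther back than shut.
Start: joints at [69.271, 4.979, 10.078, 95.1, 0, 90], TCP at [0.195, 0.514, 0.231] pointing down, gripper open.
Joint ranges: [-179.16, 179.16], [-48.56, 103.87], [-65.8, 70.77], [-126.05, 130.52], [-82.76, 87.17], [-180, 180]. Speed limits (degrees/s): [127.2, 127.2, 147.25, 180, 180, 180].

INTERFACE

Orientations are given as [roll, pitch, yaw] about the fixed x, y, z axes, in that order (R = Rz(yaw) Ry(pitch) Rx(roll)).
In Python, from workcell import readout, imaging, bot, spotter gives the robot as it stands.
- The arm moves only by the shell command python3 -m jog 'ROWS' [FORCE]. ROWS is JSON, a list of rows, each an object with "rotation": the turn, a rotation vector about the world's x, y, z in degrees, a list of three; "translation": the shift along the world's x, y, z in mm, a list of three; "grip": the finger opening in mm, from 0 to 85.4. In form: [{"rotation": [wx, wy, wz], "translation": [dx, dy, dz], "grip": grip}, ...]. A call has 1 to 20 rows; each row is the pose to reach, as a shift and turn from the pose commanded when the call began; what a row does not reach only later rows make up. A row lasts 1/10 s, in which the tool goes at most 50 mm and 8.59 degrees, less where a joint would pass 70% of its speed; a pose out of reach is approached as far as the arm can. A call with a gripper value outside its range is refused whole. The fingers move at their own pace and stop on an object; FORCE is the grip in N (left out, the last holds). Time passes only in rows, so rows that repeat a pose let the fingers close. It gives the time, the measured TCP pose, the force, the opening and the grip force at its end, in the units of the state.
- readout.get_obs(): the state, without advancing time (a new reading comes with each control period).
- imaging.camera(name): name is "side" or "top" or "wrist"; returns (picture, depth): 480x640x3 uint8, red, green, blue; 480x640 float32, m along the optical axis (not along the pixel's ray), 0 where there is no reading.
- imaging.camera_info(name): a dict with "vertical_fov" (degrees; the focal length in pixels is half the picture's height over the tangent of half this angle, whatever the lens; pixels are square), "cx", "cy" (the principal point, pixels), "k1" (the pictures are not rectified: a ray, as slopes to the right and down, at radius r is drawn at 1 + k1 r^2 times it, then the intrinsics apply), "extrinsics" (4x4, takes a point from camera to world coordinates); the wrist camera has in their place "tool_from_camera" (4x4, takes a point from camera to tool coordinates, whose origin is the TCP and whose axes are the flange's). Camera axes: x right, y down, z forward; pixel columns grow to the right and rows downward; lengths in m; the calibration is good to about 2 mm. A picture is of the moment at which its call begins: read the wrist's pose just before it. camera_info takes no time and is no camera call.
- bot.job_done(): hands the job in; it is judged then, once.
Trained networks look in the newest picture that a camera, given by its name, has taken for a name from the list of things; names that differ only in an ending like _2 or _b are one class to them, and where a whole thing is asked for, a point or a joint stands for the part that bears it (a point fixed in the world has none). Each returns a list of dicts, best first, with "confidence" (0 to 1); they miss things now and then, are a little off and sometimes report something else, mostly with a low value. They report only what shows in the picture. A call takes as long as a camera call.
- spotter.spot_in(camera, target): "box" ([centre column, centre row, width, height] in pixels, round what is visible of it).
- spotter.mark_of(camera, target): "uv" ([column, row] in pixels: a listed point, or the origin of a listed thing).
The state is a dict: "time": time; "q": joint angles; "qd": joint speeds; "joint_efforts": joint torques, N m; "ee_pos": TCP position; "tcp_rot": TCP orientation; "wrist_force": force on the tool from outside, world axes, zero at the start; "torque": the same for the moment, N m; "opening": finger opening in m; "grasp_force": force on a finger pad.
Only numpy, scipy, OpenCV 4.12 (cv2) and the standard library are available. Lean on these libraries where they do the work, as an engineer would, in place of code of your own. Each camera call takes 0.05 s, during which the arm holds its last target. There are 200 camera calls.

## Working session

There is one attempt and no reset: what is moved stays moved. The work goes in short steps, Python scripts to look and compute and a shell command to move; the robot and the scene stay as the last step left them, time stands still between calls to the robot, and variables do not carry over. Pictures are saved under pics/ and viewed, at most 10 in all, crops included, and the job is handed in when it is done.

```bash
mkdir -p pics; ls
cat > h.py <<'E'
import numpy as np, cv2
from workcell import readout, imaging, bot, spotter
from scipy.spatial.transform import Rotation as R
def cam(n):
    o=readout.get_obs(); i=imaging.camera_info(n); p,d=imaging.camera(n)
    if n=="wrist":
        T=np.eye(4);T[:3,:3]=R.from_euler('xyz',o['tcp_rot'],degrees=True).as_matrix();T[:3,3]=o['ee_pos']
        T=T@np.array(i["tool_from_camera"])
    else: T=np.array(i["extrinsics"])
    return p,d,i,T
def ray(i,T,uv):
    f=240/np.tan(np.radians(i["vertical_fov"]/2))
    uv=np.asarray(uv,float).reshape(-1,2)
    s0=(uv-[i["cx"],i["cy"]])/f; s=s0.copy()
    for _ in range(20): s=s0/(1+i["k1"]*(s**2).sum(1,keepdims=True))
    return np.c_[s,np.ones(len(s))]
def cloud(d,i,T):
    v,u=np.mgrid[0:480,0:640]
    r=ray(i,T,np.c_[u.ravel(),v.ravel()])*d.reshape(-1,1)
    return (r@T[:3,:3].T+T[:3,3]).reshape(480,640,3)
def save(p,n): cv2.imwrite("pics/"+n,p[:,:,::-1])
E
python3 - <<'E'
from h import *
print(readout.get_obs())
for n in("top","side","wrist"):
    p,d,i,T=cam(n); save(p,n+"0.png"); np.savez(n+"0.npz",p=p,c=cloud(d,i,T),d=d); print(n,np.round(T,3).tolist(),i['vertical_fov'],i['k1'])
    for t in("book_red","red_label","stock_box","easel","easel_rest","glue_jar","glue_brush"):
        m=spotter.mark_of(n,t)[:1]
        print(t,[(x['uv'],x['confidence']) for x in m])
E
```

```text
pics
{'time': 0.0, 'q': array([6.92702694e+01, 5.01123209e+00, 1.00330125e+01, 9.50984372e+01,
       1.32011408e-04, 9.00012459e+01]), 'qd': array([-0.045065  ,  0.00399861, -0.02709618,  0.02567913,  0.16426795,
       -0.12168479]), 'joint_efforts': array([ 1.21305773e-03, -5.20379233e+01,  4.64815557e+01,  1.58533570e-02,
       -2.55111644e-05, -1.43759547e-05]), 'ee_pos': array([0.19459622, 0.51417876, 0.23056888]), 'tcp_rot': array([-1.79923343e+02, -1.30344380e-04,  1.59269023e+02]), 'wrist_force': array([-0.28009309, -1.18642848, -0.05950726]), 'torque': array([ 0.01871298,  0.01540025, -0.01307629]), 'grasp_force': 0.0, 'opening': 0.08510293547649185}
top [[0.004, -0.984, 0.175, 0.378], [-1.0, -0.006, -0.013, -0.013], [0.014, -0.175, -0.984, 1.061], [0.0, 0.0, 0.0, 1.0]] 49.88102733665586 0.007855205918561738
book_red [([400.1, 223.8], 0.87)]
red_label [([412.4, 209.0], 0.69)]
stock_box [([385.7, 261.9], 0.58)]
easel [([182.0, 258.2], 0.79)]
easel_rest [([176.7, 251.0], 0.74)]
glue_jar [([309.0, 191.3], 0.81)]
glue_brush [([294.6, 280.3], 0.77)]
side [[0.85, -0.304, 0.43, 0.17], [-0.526, -0.516, 0.676, -0.633], [0.016, -0.801, -0.599, 0.642], [0.0, 0.0, 0.0, 1.0]] 42.43174627664341 -0.1905038376750278
book_red [([412.0, 335.3], 0.58)]
red_label [([428.7, 285.4], 0.92)]
stock_box [([363.1, 350.2], 0.78)]
easel [([229.7, 193.4], 0.73)]
easel_rest []
glue_jar [([373.4, 250.3], 0.78)]
glue_brush [([263.3, 280.9], 0.97)]
wrist [[0.354, 0.901, 0.251, 0.131], [0.935, -0.341, -0.095, 0.538], [0.0, 0.269, -0.963, 0.376], [0.0, 0.0, 0.0, 1.0]] 64.18416544999634 -0.016707773915758856
book_red []
red_label []
stock_box []
easel []
easel_rest []
glue_jar []
glue_brush []
```

View pics/top0.png

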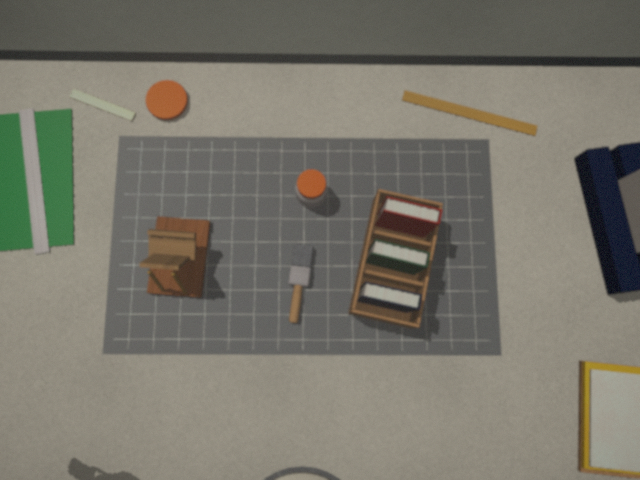

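View pics/side0.png

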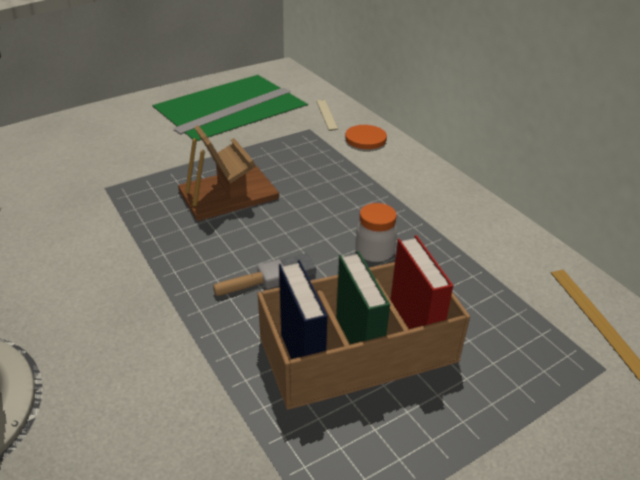

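Top: red book in the far bay at about (410,212), green (400,257), navy (390,297), jar (312,185), brush (298,285), easel (180,255) with its lip on the far side. Side: red book at about (425,280), and the books stand upright. Now I'll measure with depth.

```bash
cat > m.py <<'E'
from h import *
for n in("top","side"):
    z=np.load(n+"0.npz"); c=z['c']; p=z['p'].astype(int); x,y,Z=c[...,0],c[...,1],c[...,2]; ok=z['d']>0
    tab=ok&(abs(x-.35)<.15)&(abs(y-.05)<.35)&(Z<.012); print(n,"table z",np.median(Z[tab]))
    box=ok&(y<-.05)&(y>-.33)&(x>.2)&(x<.68)
    m=box&(Z>.115); k,lab,st,ce=cv2.connectedComponentsWithStats(m.astype(np.uint8))
    for j in range(1,k):
        if st[j,4]<60: continue
        q=c[lab==j]; r=cv2.minAreaRect((q[:,:2]*1000).astype(np.float32))
        print("tall",st[j,4],np.round(p[lab==j].mean(0)),"rect",np.round(r[0]),np.round(r[1]),round(r[2],1),"z",np.percentile(q[:,2],[50,90]).round(4))
    m=box&(Z>.078)&(Z<.094); q=c[m]; r=cv2.minAreaRect((q[:,:2]*1000).astype(np.float32)); print("rim",np.round(r[0]),np.round(r[1]),round(r[2],1),q[:,2].mean())
    e=ok&(abs(x-.36)<.12)&(y>.12)&(y<.36)
    m=e&(Z>.009)&(Z<.02); q=c[m]; r=cv2.minAreaRect((q[:,:2]*1000).astype(np.float32)); print("foot",np.round(r[0]),np.round(r[1]),round(r[2],1),np.median(q[:,2]),len(q))
    q=c[e&(Z>.05)]; print("rest n",len(q),q.min(0).round(3),q.max(0).round(3))
    # normals plane RANSAC
    rng=np.random.default_rng(0); 
    for _ in range(2):
        best=None
        for t in range(1500):
            a,b,d_=q[rng.choice(len(q),3,replace=False)]; nn=np.cross(b-a,d_-a); L=np.linalg.norm(nn)
            if L<1e-5: continue
            nn/=L; inl=abs((q-a)@nn)<.0025
            if best is None or inl.sum()>best.sum(): best=inl
        s=q[best]; ce=s.mean(0); nn=np.linalg.svd(s-ce)[2][2]; nn*=np.sign(nn[0]) 
        print("plane",best.sum(),ce.round(4),nn.round(3),"lean",np.degrees(np.arcsin(nn[2])).round(1),"yaw",np.degrees(np.arctan2(nn[1],nn[0])).round(1),s.min(0).round(3),s.max(0).round(3))
        q=q[~best]
E
python3 m.py
python3 - <<'E'
import cv2
a=cv2.imread('pics/top0.png')[200:310,130:225];b=cv2.imread('pics/side0.png')[120:225,170:285]
import numpy as np
a=cv2.resize(a,(400,460),interpolation=3);b=cv2.resize(b,(400,460),interpolation=3)
cv2.imwrite('pics/ez.png',np.hstack([a,b]))
E
```

```text
top table z 0.0009080258994234036
tall 1076 [134. 115. 106.] rect [ 604. -202.] [107.  30.] 76.7 z [0.1384 0.1414]
tall 959 [130. 131. 118.] rect [ 525. -180.] [107.  29.] 76.1 z [0.1287 0.1319]
tall 993 [132. 130. 122.] rect [ 448. -161.] [107.  29.] 77.4 z [0.1337 0.1371]
rim [ 526. -182.] [132. 247.] 77.2 0.08666062794357676
foot [467. 261.] [111.  27.] 89.1 0.01412791256510526 571
rest n 74 [0.467 0.234 0.051] [0.48  0.285 0.1  ]
plane 67 [0.4748 0.2556 0.0717] [ 0.97  -0.077 -0.231] lean -13.4 yaw -4.5 [0.467 0.234 0.051] [0.48  0.285 0.1  ]
plane 7 [0.4769 0.2475 0.0665] [ 0.973 -0.076 -0.216] lean -12.5 yaw -4.5 [0.473 0.234 0.052] [0.48  0.279 0.08 ]
side table z 0.0016849658186777194
tall 2127 [123.  81.  73.] rect [ 605. -202.] [109.  31.] 76.5 z [0.1392 0.1425]
tall 1791 [110. 115.  99.] rect [ 526. -180.] [108.  30.] 77.1 z [0.1296 0.1326]
tall 1895 [109. 105. 103.] rect [ 448. -162.] [108.  28.] 77.4 z [0.1346 0.1376]
rim [ 527. -182.] [133. 247.] 77.3 0.08586323216252868
foot [466. 259.] [114.  28.] 89.9 0.01503604038784373 454
rest n 137 [0.469 0.231 0.05 ] [0.48  0.285 0.1  ]
plane 113 [0.4755 0.2544 0.0692] [ 0.981 -0.067 -0.182] lean -10.5 yaw -3.9 [0.469 0.231 0.05 ] [0.48  0.285 0.1  ]
plane 19 [0.4783 0.2493 0.0668] [ 0.986 -0.073 -0.152] lean -8.7 yaw -4.2 [0.475 0.232 0.052] [0.48  0.282 0.086]
```

View pics/ez.png

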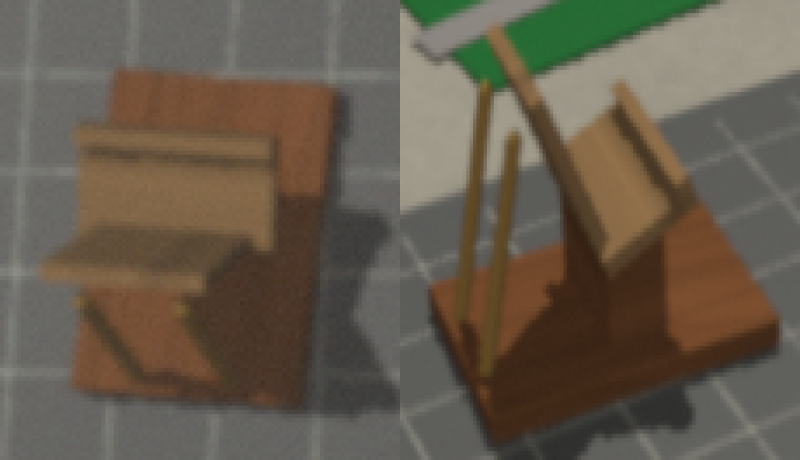

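The crop shows the easel: front lip at the far side (top of the picture), backrest leaning toward the robot. My crop window was too close to the robot, so I'll refit with a wider one.

```bash
cat > m2.py <<'E'
from h import *
A=[]
for n in("top","side"):
    z=np.load(n+"0.npz"); c=z['c']; x,y,Z=c[...,0],c[...,1],c[...,2]; ok=z['d']>0
    e=ok&(x>.36)&(x<.66)&(y>.14)&(y<.42)
    m=e&(Z>.009)&(Z<.02); q=c[m]; r=cv2.minAreaRect((q[:,:2]*1000).astype(np.float32)); print(n,"foot",np.round(r[0]),np.round(r[1]),round(r[2],1),np.median(q[:,2]),len(q))
    q=c[e&(Z>.052)]; print(len(q),q.min(0).round(3),q.max(0).round(3)); rng=np.random.default_rng(0); P=[]
    for _ in range(3):
        best=None
        for t in range(2000):
            a,b,d_=q[rng.choice(len(q),3,replace=False)]; nn=np.cross(b-a,d_-a); L=np.linalg.norm(nn)
            if L<1e-4: continue
            nn/=L; inl=abs((q-a)@nn)<.0025
            if best is None or inl.sum()>best.sum(): best=inl
        s=q[best]; ce=s.mean(0); nn=np.linalg.svd(s-ce)[2][2]; nn*=np.sign(nn[2]); P.append((nn,ce))
        r=cv2.minAreaRect((s[:,:2]*1000).astype(np.float32))
        print("plane",best.sum(),ce.round(4),nn.round(3),"elev",np.degrees(np.arcsin(nn[2])).round(1),"az",np.degrees(np.arctan2(nn[1],nn[0])).round(1),"rect",np.round(r[0]),np.round(r[1]),round(r[2],1),s[:,2].min().round(3),s[:,2].max().round(3))
        q=q[~best]
E
python3 m2.py
```

```text
top foot [535. 256.] [111. 160.] 85.7 0.014108190522171937 2416
1943 [0.468 0.209 0.052] [0.579 0.302 0.14 ]
plane 806 [0.547  0.2542 0.072 ] [-0.392  0.027  0.919] elev 66.8 az 176.1 rect [549. 255.] [91. 51.] 84.7 0.059 0.086
plane 510 [0.5129 0.257  0.1084] [ 0.916 -0.072  0.394] elev 23.2 az -4.5 rect [516. 253.] [79. 39.] 86.6 0.06 0.14
plane 214 [0.5455 0.2559 0.1019] [ 0.555 -0.041  0.831] elev 56.2 az -4.3 rect [534. 256.] [89. 81.] 84.4 0.079 0.138
side foot [536. 253.] [115. 162.] 85.4 0.01509169000472721 2327
1611 [0.469 0.205 0.052] [0.574 0.302 0.141]
plane 638 [0.5489 0.2493 0.0739] [-0.362  0.02   0.932] elev 68.7 az 176.8 rect [546. 253.] [97. 49.] 90.0 0.063 0.084
plane 299 [0.486  0.2566 0.1021] [-0.948  0.067  0.311] elev 18.1 az 175.9 rect [485. 259.] [73. 31.] 86.0 0.052 0.141
plane 219 [0.5173 0.2214 0.0945] [0.279 0.958 0.065] elev 3.7 az 73.7 rect [523. 220.] [  9. 104.] 73.9 0.052 0.139
```

```bash
python3 -m jog '[{"rotation":[0,0,-8],"translation":[23,-40,5],"grip":62},{"rotation":[0,0,-12],"translation":[46,-80,10],"grip":62},{"rotation":[0,0,-16],"translation":[69,-120,10],"grip":62},{"rotation":[0,0,-82.6],"translation":[410,-716,10],"grip":62},{"rotation":[0,0,-82.6],"translation":[410,-716,10],"grip":62},{"rotation":[0,0,-82.6],"translation":[410,-716,10],"grip":62},{"rotation":[0,0,-82.6],"translation":[410,-716,10],"grip":62},{"rotation":[0,0,-82.6],"translation":[410,-716,10],"grip":62},{"rotation":[0,0,-82.6],"translation":[410,-716,10],"grip":62},{"rotation":[0,0,-82.6],"translation":[410,-716,10],"grip":62},{"rotation":[0,0,-82.6],"translation":[410,-716,10],"grip":62},{"rotation":[0,0,-82.6],"translation":[410,-716,10],"grip":62},{"rotation":[0,0,-82.6],"translation":[410,-716,10],"grip":62},{"rotation":[0,0,-82.6],"translation":[410,-716,10],"grip":62},{"rotation":[0,0,-82.6],"translation":[410,-716,10],"grip":62},{"rotation":[0,0,-82.6],"translation":[410,-716,10],"grip":62},{"rotation":[0,0,-82.6],"translation":[410,-716,10],"grip":62},{"rotation":[0,0,-82.6],"translation":[410,-716,10],"grip":62},{"rotation":[0,0,-82.6],"translation":[410,-716,10],"grip":62},{"rotation":[0,0,-82.6],"translation":[410,-716,10],"grip":62}]'
cat > w.py <<'E'
from h import *
o=readout.get_obs(); print({k:np.round(o[k],4) for k in('time','q','ee_pos','tcp_rot','wrist_force','opening')})
p,d,i,T=cam("wrist"); save(p,"w1.png"); c=cloud(d,i,T); x,y,Z=c[...,0],c[...,1],c[...,2]
m=(d>0)&(Z>.12)&(Z<.16)&(x>.45)&(x<.7)&(y<-.1)&(y>-.3)
k,lab,st,ce=cv2.connectedComponentsWithStats(m.astype(np.uint8))
for j in range(1,k):
    if st[j,4]<500: continue
    q=c[lab==j]; q=q[q[:,2]>np.percentile(q[:,2],95)-.008]; r=cv2.minAreaRect((q[:,:2]*1000).astype(np.float32))
    print(st[j,4],p[lab==j].mean(0).round(),np.round(r[0],1),np.round(r[1]),round(r[2],1),np.percentile(q[:,2],[50,95]).round(4))
E
python3 w.py
```

```text
time: 3.2
ee_pos: [0.6044, -0.2008, 0.2416]
tcp_rot: [180.0, -0.0, 76.7]
wrist_force: [0.4, 0.0, -0.0]
opening: 0.0617
grasp_force: 0.0
{'time': np.float64(3.2), 'q': array([-1.83859e+01,  1.78504e+01,  2.62020e+01,  9.83435e+01,
        1.01000e-02,  8.49133e+01]), 'ee_pos': array([ 0.6044, -0.2008,  0.2416]), 'tcp_rot': array([ 1.79991e+02, -9.30000e-03,  7.67008e+01]), 'wrist_force': array([ 0.4152,  0.006 , -0.0432]), 'opening': np.float64(0.0617)}
4598 [129. 127. 126.] [ 461.8 -163.4] [105.  24.] 89.9 [0.1352 0.1385]
6552 [180. 188. 171.] [ 526.6 -179.2] [105.  29.] 76.0 [0.1302 0.1335]
6450 [232. 191. 179.] [ 605.1 -201.5] [106.  28.] 76.5 [0.1402 0.1434]
```

The wrist view agrees with the other cameras within 1 mm. Descending, then gripping.

```bash
python3 -m jog '[{"rotation":[0,0,0],"translation":[0,-1,-40],"grip":62},{"rotation":[0,0,0],"translation":[0,-1,-80],"grip":62},{"rotation":[0,0,0],"translation":[0,-1,-110],"grip":62},{"rotation":[0,0,0],"translation":[0,-1,-125],"grip":62},{"rotation":[0,0,0],"translation":[0,-1,-137],"grip":62},{"rotation":[0,0,0],"translation":[0,-1,-137],"grip":62}]'
python3 -m jog '[{"rotation":[0,0,0],"translation":[0,0,0],"grip":35},{"rotation":[0,0,0],"translation":[0,0,0],"grip":20},{"rotation":[0,0,0],"translation":[0,0,0],"grip":10},{"rotation":[0,0,0],"translation":[0,0,0],"grip":10},{"rotation":[0,0,0],"translation":[0,0,0],"grip":10},{"rotation":[0,0,0],"translation":[0,0,0],"grip":10}]' 50
```

```text
time: 3.85
ee_pos: [0.6045, -0.2021, 0.104]
tcp_rot: [-180.0, -0.0, 76.7]
wrist_force: [-0.1, 0.0, 0.3]
opening: 0.0618
grasp_force: 0.0
time: 4.45
ee_pos: [0.6054, -0.2029, 0.106]
tcp_rot: [179.9, 0.0, 76.7]
wrist_force: [0.0, 0.7, 5.9]
opening: 0.0277
grasp_force: 50.5
```

```bash
python3 -m jog '[{"rotation":[0,0,0],"translation":[0,0,15],"grip":10},{"rotation":[0,0,0],"translation":[0,0,40],"grip":10},{"rotation":[0,0,0],"translation":[0,0,75],"grip":10},{"rotation":[0,0,0],"translation":[0,0,110],"grip":10},{"rotation":[0,0,0],"translation":[0,0,145],"grip":10},{"rotation":[0,0,0],"translation":[0,0,170],"grip":10},{"rotation":[0,0,0],"translation":[0,0,170],"grip":10}]'
cat > held.py <<'E'
# book in hand: red pixels + pages near the tool, expressed in nominal book frame axes
from h import *
import sys
o=readout.get_obs(); print(o['time'],o['ee_pos'].round(4),o['tcp_rot'].round(2),o['opening'])
T=np.eye(4);Rt=R.from_euler('xyz',o['tcp_rot'],degrees=True).as_matrix()
for n in("top","side"):
    p,d,i,Tc=cam(n); save(p,sys.argv[1]+n+".png"); c=cloud(d,i,Tc); P=p.astype(int)
    red=(d>0)&(P[...,0]>1.8*P[...,1])&(P[...,0]>1.8*P[...,2])&(P[...,0]>40)
    t=(c-o['ee_pos'])@Rt      # tool coords
    m=red&(abs(t[...,0])<.08)&(abs(t[...,1])<.04)&(t[...,2]>-.06)&(t[...,2]<.13)
    q=t[m]*1000; print(n,len(q),"tool x,y,z pct 1/50/99",np.percentile(q,[1,50,99],axis=0).round(1).tolist())
    if len(q)>100:
        r=cv2.minAreaRect(q[:,[0,2]].astype(np.float32)); print(" xz rect",np.round(r[0],1),np.round(r[1],1),round(r[2],1))
E
python3 held.py lift
```

```text
time: 5.15
ee_pos: [0.6054, -0.2029, 0.2791]
tcp_rot: [179.6, 0.0, 76.7]
wrist_force: [0.6, -0.0, -2.6]
opening: 0.0276
grasp_force: 50.2
5.15 [ 0.6054 -0.2029  0.2791] [1.7964e+02 3.0000e-02 7.6670e+01] 0.02755964472337745
top 75 tool x,y,z pct 1/50/99 [[7.5, -15.9, -37.3], [31.6, -14.5, -33.5], [51.1, 12.7, 68.8]]
side 5851 tool x,y,z pct 1/50/99 [[-52.5, -16.3, -34.1], [-32.9, -14.5, 32.9], [49.3, 11.7, 98.3]]
 xz rect [-1.1 20.9] [158.9 106. ] 89.2
```

View pics/liftside.png

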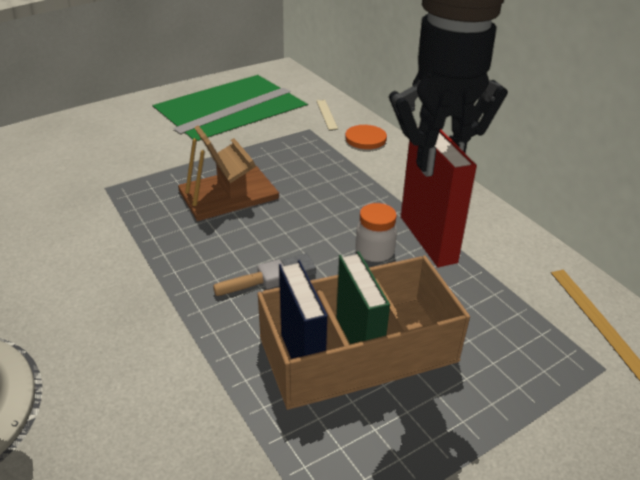

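Side view: the red book hangs straight in the gripper at about (435,200). Navy and green stand undisturbed. Next I'll compute the easel approach.

```bash
cat > tgt.py <<'E'
from h import *
import sys
yaw=-4.3; C=np.array([.5303,.2550,.0653])
Re=R.from_euler('xyz',[0,-22,yaw],degrees=True).as_matrix()  # rest axes
B=np.array([[0,1,0],[1,0,0],[0,0,-1.]]).T # tool cols in book axes: tx=by, ty=bx, tz=-bz
B=np.array([[0,1,0],[1,0,0],[0,0,-1.]])
o=readout.get_obs(); Rt=R.from_euler('xyz',o['tcp_rot'],degrees=True).as_matrix()
print("now in rest frame mm",((o['ee_pos']-C)@Re*1000).round(1), "rotvec to go",R.from_matrix(Re@B@Rt.T).as_rotvec(degrees=True).round(2))
for a in sys.argv[1:]:
    v=np.array(eval(a))/1000; print(a,((C+Re@v-o['ee_pos'])*1000).round(1))
print("axes",Re.round(3).tolist())
E
python3 tgt.py "[20,0,190]" "[20,0,125]" "[19,0,106]"
```

```text
now in rest frame mm [ 179.1 -450.8  153.1] rotvec to go [ -3.37 -21.73   8.92]
[20,0,190] [-127.1  461.7  -25.4]
[20,0,125] [-102.8  459.8  -85.6]
[19,0,106] [ -96.6  459.4 -103.6]
axes [[0.925, 0.075, -0.374], [-0.07, 0.997, 0.028], [0.375, 0.0, 0.927]]
```

```bash
python3 -m jog '[{"rotation":[0,0,0],"translation":[-5,20,5],"grip":10},{"rotation":[0,0,0],"translation":[-15,55,10],"grip":10},{"rotation":[0,0,0],"translation":[-25,95,10],"grip":10},{"rotation":[-0.3,-2.2,0.9],"translation":[-37,135,10],"grip":10},{"rotation":[-0.7,-4.3,1.8],"translation":[-50,180,10],"grip":10},{"rotation":[-1,-6.5,2.7],"translation":[-62,225,10],"grip":10},{"rotation":[-1.4,-8.7,3.6],"translation":[-75,270,10],"grip":10},{"rotation":[-1.9,-12,4.9],"translation":[-87,315,10],"grip":10},{"rotation":[-2.4,-15.2,6.2],"translation":[-100,360,10],"grip":10},{"rotation":[-2.9,-18.5,7.6],"translation":[-112,400,5],"grip":10},{"rotation":[-3.2,-20.5,8.4],"translation":[-120,435,0],"grip":10},{"rotation":[-3.4,-21.7,8.9],"translation":[-125,455,-10],"grip":10},{"rotation":[-3.4,-21.7,8.9],"translation":[-127,462,-25],"grip":10},{"rotation":[-3.4,-21.7,8.9],"translation":[-127,462,-25],"grip":10},{"rotation":[-3.4,-21.7,8.9],"translation":[-127,462,-25],"grip":10}]'
python3 tgt.py "[20,0,125]"
cat > look.py <<'E'
from h import *
import sys
exec(open('tgt.py').read().split("o=readout")[0])
for n in("top","side"):
    p,d,i,Tc=cam(n); save(p,sys.argv[1]+n+".png"); c=cloud(d,i,Tc); P=p.astype(int)
    red=(d>0)&(P[...,0]>1.8*P[...,1])&(P[...,0]>1.8*P[...,2])&(P[...,0]>40)
    t=(c-C)@Re*1000
    m=red&(abs(t[...,0]-15)<50)&(abs(t[...,1])<80)&(t[...,2]>-20)&(t[...,2]<260)
    q=t[m]; print(n,len(q),"rest x,y,z pct 1/10/50/90/99",np.percentile(q,[1,10,50,90,99],axis=0).round(1).tolist())
    s=q[abs(q[:,0]-np.percentile(q[:,0],90))<4]
    # front cover plane
    if len(s)>50:
        ce=s.mean(0); nn=np.linalg.svd(s-ce)[2][2]; nn*=np.sign(nn[0]); print(" front n",nn.round(3),ce.round(1))
        r=cv2.minAreaRect(s[:,1:].astype(np.float32)); print(" yz rect",np.round(r[0],1),np.round(r[1],1),round(r[2],1))
    tan=(d>0)&(P[...,0]>P[...,2]*1.35)&~red&(abs(t[...,1])<60)&(t[...,2]<12)&(t[...,2]>-3)&(t[...,0]>2)&(t[...,0]<50)
    q=t[tan]; 
    if len(q)>30: print(" ledge/lip y range",np.percentile(q[:,1],[1,99]).round(1),"z med",np.median(q[:,2]).round(1),len(q))
    tan=(d>0)&~red&(abs(t[...,1])<60)&(t[...,2]<80)&(t[...,2]>15)&(abs(t[...,0])<3); q=t[tan]
    if len(q)>30: print(" face y range",np.percentile(q[:,1],[1,99]).round(1),"x med",np.median(q[:,0]).round(1),"z",np.percentile(q[:,2],[1,99]).round(1),len(q))
E
python3 look.py pre
```

```text
time: 6.75
ee_pos: [0.4773, 0.2586, 0.2483]
tcp_rot: [158.2, 0.1, 85.7]
wrist_force: [0.1, 0.1, -2.4]
opening: 0.0271
grasp_force: 50.6
now in rest frame mm [ 19.3  -0.3 189.6] rotvec to go [ 0.09 -0.16  0.04]
[20,0,125] [ 24.8  -1.5 -59.6]
axes [[0.925, 0.075, -0.374], [-0.07, 0.997, 0.028], [0.375, 0.0, 0.927]]
top 641 rest x,y,z pct 1/10/50/90/99 [[7.1, -51.7, 95.9], [22.1, -51.0, 104.6], [32.0, -32.9, 140.9], [32.7, 13.8, 219.6], [33.2, 35.4, 226.1]]
 front n [ 1.    -0.005 -0.007] [ 32.  -21.8 145. ]
 yz rect [ -1.3 160. ] [131.3 102. ] 89.4
 ledge/lip y range [-43.3  44.8] z med 0.7 865
side 1495 rest x,y,z pct 1/10/50/90/99 [[5.2, -55.0, 95.7], [6.0, -53.4, 111.5], [17.4, -51.1, 166.8], [30.0, -29.3, 220.3], [32.9, 19.8, 228.3]]
 front n [ 0.999 -0.043 -0.007] [ 29.6 -45.2 172.6]
 yz rect [-33.  185.3] [167.  86.] 53.0
 ledge/lip y range [-45.7  45.3] z med 1.1 793
 face y range [-36.1  32.7] x med -0.9 z [16.  79.9] 130
```

View pics/preside.png

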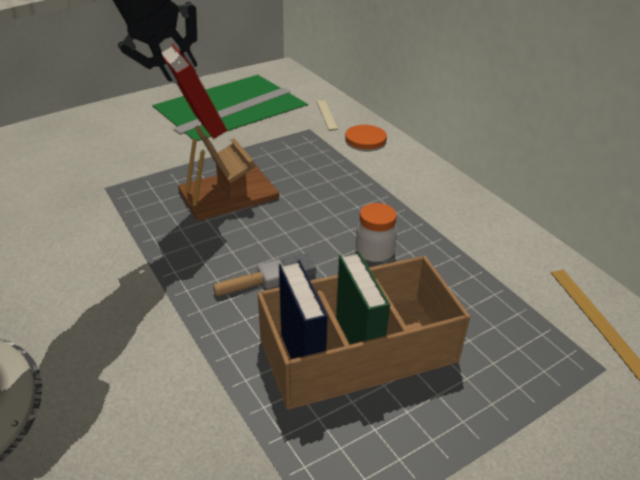

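Side view: the book (195,95) is tilted parallel to the backrest, above the easel. Descending along the rest.

```bash
python3 -m jog '[{"rotation":[0,0,0],"translation":[7,0.5,-15],"grip":10},{"rotation":[0,0,0],"translation":[16,0,-38],"grip":10},{"rotation":[0,0,0],"translation":[24,-1,-60],"grip":10},{"rotation":[0,0,0],"translation":[29,-1,-71],"grip":10},{"rotation":[0,0,0],"translation":[31,-1,-76.5],"grip":10},{"rotation":[0,0,0],"translation":[32,-1.4,-79.4],"grip":10},{"rotation":[0,0,0],"translation":[32,-1.4,-79.4],"grip":10},{"rotation":[0,0,0],"translation":[32,-1.4,-79.4],"grip":10}]'
python3 tgt.py; python3 look.py low
```

```text
time: 7.65
ee_pos: [0.5099, 0.2582, 0.171]
tcp_rot: [158.0, -0.0, 85.7]
wrist_force: [-0.5, -0.9, -1.7]
opening: 0.0274
grasp_force: 50.6
now in rest frame mm [ 20.5   1.6 105.7] rotvec to go [-0.02  0.01  0.02]
axes [[0.925, 0.075, -0.374], [-0.07, 0.997, 0.028], [0.375, 0.0, 0.927]]
top 534 rest x,y,z pct 1/10/50/90/99 [[8.5, -49.7, 6.0], [22.9, -48.9, 18.1], [33.1, -31.6, 59.4], [33.7, 15.1, 135.3], [34.1, 50.3, 141.7]]
 front n [ 1.    -0.005 -0.004] [ 33.1 -19.7  62.7]
 yz rect [ 1.4 71.1] [144.3 102.5] 90.0
 ledge/lip y range [-48.8  45.7] z med 5.9 363
side 1344 rest x,y,z pct 1/10/50/90/99 [[5.8, -52.7, 9.9], [6.3, -51.1, 23.9], [17.8, -48.8, 80.0], [30.8, -25.6, 135.8], [33.5, 22.0, 144.0]]
 front n [ 0.999 -0.05   0.   ] [ 30.4 -44.   84.8]
 yz rect [-32.9  97.4] [164.1  80.6] 55.2
 ledge/lip y range [-49.4  40.1] z med 4.4 280
 face y range [-35.9  33.6] x med -0.8 z [15.5 79.8] 119
```

```bash
python3 -m jog '[{"rotation":[0,0,0],"translation":[0.7,-0.5,-1.9],"grip":10},{"rotation":[0,0,0],"translation":[1.5,-0.6,-3.7],"grip":10},{"rotation":[0,0,0],"translation":[1.5,-0.6,-3.7],"grip":10}]'
python3 -m jog '[{"rotation":[0,0,0],"translation":[0.4,0,-0.9],"grip":10},{"rotation":[0,0,0],"translation":[0.4,0,-0.9],"grip":10}]'
python3 tgt.py
```

```text
time: 8.05
ee_pos: [0.5111, 0.2573, 0.1658]
tcp_rot: [158.1, 0.0, 85.7]
wrist_force: [0.3, 0.1, -3.2]
opening: 0.0279
grasp_force: 50.6
time: 8.25
ee_pos: [0.5116, 0.2574, 0.1651]
tcp_rot: [158.1, 0.0, 85.7]
wrist_force: [0.3, -0.1, -3.6]
opening: 0.0277
grasp_force: 50.6
now in rest frame mm [19.9  0.9 99.6] rotvec to go [ 0.03 -0.07  0.03]
axes [[0.925, 0.075, -0.374], [-0.07, 0.997, 0.028], [0.375, 0.0, 0.927]]
```

```bash
python3 -m jog '[{"rotation":[0,0,0],"translation":[0.4,0,-0.9],"grip":10},{"rotation":[0,0,0],"translation":[0.4,0,-0.9],"grip":10}]'
python3 -m jog '[{"rotation":[0,0,0],"translation":[-1.8,0.1,-0.8],"grip":10},{"rotation":[0,0,0],"translation":[-3.7,0.3,-1.5],"grip":10},{"rotation":[0,0,0],"translation":[-3.7,0.3,-1.5],"grip":10}]'
python3 tgt.py
```

```text
time: 8.45
ee_pos: [0.512, 0.2574, 0.1648]
tcp_rot: [158.0, 0.0, 85.7]
wrist_force: [-3.8, -0.7, 0.2]
opening: 0.0277
grasp_force: 51.2
time: 8.75
ee_pos: [0.5084, 0.2579, 0.1633]
tcp_rot: [158.0, -0.0, 85.7]
wrist_force: [-0.1, -0.5, 2.4]
opening: 0.0277
grasp_force: 51.2
now in rest frame mm [16.2  1.2 99.1] rotvec to go [-0.   -0.01  0.02]
axes [[0.925, 0.075, -0.374], [-0.07, 0.997, 0.028], [0.375, 0.0, 0.927]]
```

Ledge contact, light. Now back to the face.

```bash
python3 -m jog '[{"rotation":[0,0,0],"translation":[-1.2,0.1,-0.5],"grip":10},{"rotation":[0,0,0],"translation":[-1.2,0.1,-0.5],"grip":10}]'
python3 -m jog '[{"rotation":[0,0,0],"translation":[-0.9,0,-0.4],"grip":10},{"rotation":[0,0,0],"translation":[-0.9,0,-0.4],"grip":10}]'
python3 tgt.py; python3 look.py seat
```

```text
time: 8.95
ee_pos: [0.5077, 0.258, 0.163]
tcp_rot: [158.0, -0.0, 85.7]
wrist_force: [4.0, 0.8, 2.0]
opening: 0.0274
grasp_force: 51.2
time: 9.15
ee_pos: [0.5075, 0.258, 0.163]
tcp_rot: [157.9, -0.0, 85.6]
wrist_force: [9.2, -0.4, 1.3]
opening: 0.027
grasp_force: 51.1
now in rest frame mm [15.3  1.3 99.2] rotvec to go [-0.    0.13  0.05]
axes [[0.925, 0.075, -0.374], [-0.07, 0.997, 0.028], [0.375, 0.0, 0.927]]
top 515 rest x,y,z pct 1/10/50/90/99 [[3.7, -50.1, 4.2], [17.2, -49.3, 14.2], [28.3, -31.7, 54.3], [28.8, 15.1, 127.5], [29.2, 49.8, 135.5]]
 front n [ 1.    -0.002  0.001] [ 28.3 -19.8  57.7]
 yz rect [ 0.6 68.2] [135.  101.8] 89.8
 ledge/lip y range [-49.6  45. ] z med 3.5 470
side 1231 rest x,y,z pct 1/10/50/90/99 [[1.0, -53.5, 2.6], [2.4, -51.6, 17.1], [14.3, -49.4, 76.5], [26.3, -46.1, 130.6], [29.0, 7.7, 137.8]]
 front n [ 0.999 -0.045  0.004] [ 25.6 -44.5  75.5]
 yz rect [-34.1  92.3] [166.3  83.2] 54.4
 ledge/lip y range [-50.   43.2] z med 6.8 270
 face y range [-38.   27.9] x med -0.7 z [16.  79.8] 132
```

```bash
python3 -m jog '[{"rotation":[0,0,0],"translation":[1.0,0,-0.6],"grip":10},{"rotation":[0,0,0],"translation":[1.0,0,-0.6],"grip":10}]'
python3 -m jog '[{"rotation":[0,0,0],"translation":[0.2,0,-0.5],"grip":10},{"rotation":[0,0,0],"translation":[0.2,0,-0.5],"grip":10}]' 20
python3 tgt.py
```

```text
time: 9.45
ee_pos: [0.5077, 0.258, 0.163]
tcp_rot: [157.9, -0.0, 85.7]
wrist_force: [-2.0, -2.7, 9.2]
opening: 0.0274
grasp_force: 52.6
time: 9.65
ee_pos: [0.5078, 0.258, 0.163]
tcp_rot: [157.9, -0.0, 85.7]
wrist_force: [-4.9, -2.1, 13.4]
opening: 0.0282
grasp_force: 53.2
now in rest frame mm [15.5  1.3 99.1] rotvec to go [-0.04  0.08  0.03]
axes [[0.925, 0.075, -0.374], [-0.07, 0.997, 0.028], [0.375, 0.0, 0.927]]
```

```bash
python3 -m jog '[{"rotation":[0,0,0],"translation":[0,0,0],"grip":28},{"rotation":[0,0,0],"translation":[0,0,0],"grip":32},{"rotation":[0,0,0],"translation":[0,0,0],"grip":38},{"rotation":[0,0,0],"translation":[0,0,0],"grip":46},{"rotation":[0,0,0],"translation":[0,0,0],"grip":52},{"rotation":[0,0,0],"translation":[0,0,0],"grip":52},{"rotation":[0,0,0],"translation":[0,0,0],"grip":52}]' 20
python3 tgt.py; python3 look.py rel
```

```text
time: 10.35
ee_pos: [0.5073, 0.2578, 0.1607]
tcp_rot: [158.1, 0.0, 85.7]
wrist_force: [-0.0, -0.1, 0.6]
opening: 0.0514
grasp_force: 0.0
now in rest frame mm [14.3  1.1 97.2] rotvec to go [ 0.03 -0.07  0.02]
axes [[0.925, 0.075, -0.374], [-0.07, 0.997, 0.028], [0.375, 0.0, 0.927]]
top 474 rest x,y,z pct 1/10/50/90/99 [[3.5, -50.0, 4.6], [16.5, -49.3, 15.6], [28.2, -32.5, 58.9], [28.9, 4.5, 130.5], [29.3, 49.7, 135.6]]
 front n [ 1.    -0.001  0.001] [ 28.3 -22.6  62.7]
 yz rect [ 0.7 69.6] [101.5 132.3] 0.2
 ledge/lip y range [-49.6  43.5] z med 3.8 444
side 1252 rest x,y,z pct 1/10/50/90/99 [[1.0, -52.9, 2.4], [2.1, -51.5, 17.4], [13.6, -49.4, 77.9], [25.9, -44.7, 128.8], [29.1, 31.2, 136.7]]
 front n [ 0.999 -0.034  0.008] [ 25.3 -46.8  70.9]
 yz rect [-33.5  91.4] [166.1  80.1] 54.8
 ledge/lip y range [-48.8  44.7] z med 6.7 263
 face y range [-39.9  39. ] x med -0.7 z [16.6 79.8] 133
```

Released and stable. Withdrawing along +Z of the rest (-0.374, 0.028, 0.927).

```bash
python3 -m jog '[{"rotation":[0,0,0],"translation":[-3.7,0.3,9.3],"grip":52},{"rotation":[0,0,0],"translation":[-11.2,0.8,27.8],"grip":52},{"rotation":[0,0,0],"translation":[-22.4,1.7,55.6],"grip":52},{"rotation":[0,0,0],"translation":[-37.4,2.8,92.7],"grip":52},{"rotation":[0,0,0],"translation":[-52.4,3.9,129.8],"grip":52},{"rotation":[0,0,0],"translation":[-70,5,150],"grip":52},{"rotation":[0,0,0],"translation":[-110,5,150],"grip":52},{"rotation":[0,0,0],"translation":[-150,5,150],"grip":52},{"rotation":[0,0,0],"translation":[-150,5,150],"grip":52},{"rotation":[0,0,0],"translation":[-150,5,150],"grip":52},{"rotation":[0,0,0],"translation":[-150,5,150],"grip":52}]'
python3 look.py end
python3 - <<'E'
import cv2,numpy as np
a=cv2.imread('pics/endtop.png');b=cv2.imread('pics/endside.png')
cv2.imwrite('pics/fin.png',np.hstack([cv2.resize(a[150:330,110:460],(400,206)),cv2.resize(b[80:410,150:480],(400,206*1))]) if 0 else np.vstack([cv2.resize(a[160:330,110:460],None,fx=1.6,fy=1.6)[:, :520],cv2.resize(b[60:380,140:480],(520,300))]))
E
```

```text
time: 11.55
ee_pos: [0.3577, 0.2629, 0.3112]
tcp_rot: [158.0, 0.0, 85.7]
wrist_force: [0.7, 0.4, -1.0]
opening: 0.0521
grasp_force: 0.0
top 793 rest x,y,z pct 1/10/50/90/99 [[2.1, -49.6, 5.6], [27.5, -47.3, 16.9], [28.3, -9.5, 70.7], [28.8, 42.6, 130.6], [29.2, 50.3, 135.9]]
 front n [ 1. -0. -0.] [28.3 -2.6 71.5]
 yz rect [ 0.7 70. ] [135.5 101.6] 89.8
 ledge/lip y range [-49.4  47.1] z med 3.6 480
side 1269 rest x,y,z pct 1/10/50/90/99 [[1.0, -53.0, 2.2], [2.1, -51.5, 17.3], [13.9, -49.4, 78.2], [26.2, -41.1, 130.3], [29.0, 28.7, 136.9]]
 front n [ 0.999 -0.036  0.006] [ 25.6 -45.5  74.9]
 yz rect [-32.8  91.3] [166.6  83.5] 54.6
 ledge/lip y range [-49.2  44.2] z med 6.7 265
 face y range [-40.1  38.7] x med -0.7 z [16.  79.8] 138
```

View pics/fin.png

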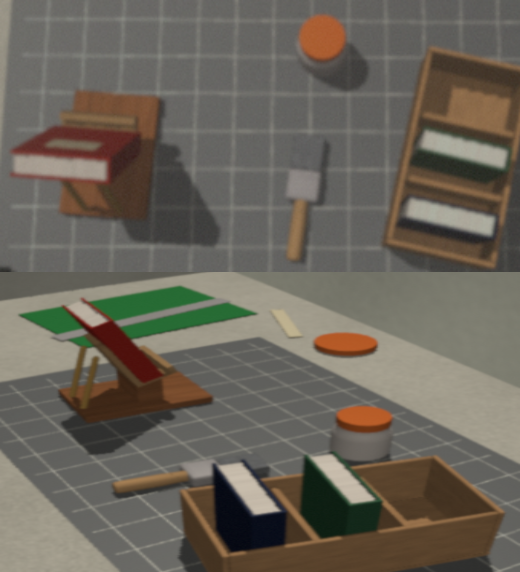

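The composite shows the red book leaning flat on the easel and centred, with its label facing out at about (75,145). The navy and green books, the jar and the brush are undisturbed.

```bash
python3 -c "from workcell import bot; print(bot.job_done())"
```

```text
the job is handed in; nothing more can be done
None
```

The red notebook is on the easel: flat against the backrest, centred to about 1 mm, label facing out. The navy and green notebooks, the jar and the brush look undisturbed, and the job was handed in at about 12 s.

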